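# Lock the sample module's slide plate with its T-key

### The job

Lock the sample module's slide plate: take the orange T-key from its stand, pass its T-head down through the slot in the aluminium plate, press it down against the spring inside, give it a quarter turn and let it rise until it latches crosswise under the plate, then let go and leave it standing there. The plate rests up to a centimetre or so to one side or the other, so feel for the slot, and press gently: never lean on the module with more than 40 N. Leave the bottle, the jar and the screwdriver where they are.

Things in the scene. Friction and masses are not known exactly. Their poses are not given: they have to be found in the camera images.
- key: T-key, about 0.13 kg, sizes in mm, upright in its stand. Origin: centre of the underside of its T-head; z up the shank, x along the T-head. Steel T-head 30 (x) by 9 (y) by 8 high; round shank 9 in diameter, z = 8 to 24; round collar 24 in diameter, z = 24 to 29; orange paddle grip 34 (x) by 12 (y), z = 29 to 75, its broad side in line with the T-head.
- key_grip (a point): Middle of the key's orange paddle, 55 mm above the key's origin, axes as the key's. Pinch here across the 12 mm thickness (along y), finger tips above the collar (whose top is 26 below this point).
- module: White and black sample module fixed to the bench, sizes in mm: 150 (x) by 220 (y), origin at the centre of its underside, z up. Capped vials at its two y ends (over 70 from the middle) reach z = 90. In the middle of its top lies an aluminium slide plate 70 (x) by 100 (y) by 6 thick between two flush black guides. Key and module must never press on each other with more than 40 N.
- module_top (a point): Middle of the module's top, fixed to the module, axes as the module's, level with the slide plate's top face (z = 85 over the module's underside). The plate's slot, 37 (x) by 12 (y) mm, 1.5 mm chamfers, is centred at x = 0 but, as the plate has play, at an unmeasured y of -14 to +14 mm from here: feel for it or see it. Friction holds the plate against 8 N sideways.
- module_spring (a point): Point 12 mm below module_top: height of the top of the brass disc under the slot, 19 in diameter, that moves with the plate. Its spring pushes up with 3.6 N there and 0.6 N more per mm pressed down (14 mm at most). Rounded ribs under the plate, 6 to 11 below its top face, let the key turn only while its origin is over 20 below the top face. At 24 below, the collar meets the plate.
- module_seat (a point): Point 14 mm below module_top: height of the key's origin when locked. Turned 90 degrees (either way), its x along module y, the released key is pushed up by the spring until the T-head's top meets the plate's underside, 6 below its top face; ribs on either side then keep it from turning (up to 11 degrees, 3 mm of play). Its y is that of the slot.
- stand: Grey key stand, fixed, sizes in mm: 70 (x) by 60 (y) by 45 high, origin at the centre of its underside. A pocket 38 (x) by 16 (y), 33 deep, is open at the top; the key's T-head hangs in it along x and its collar rests on the stand's top, its axis within 1.5 of the stand's, so the key's origin is 21 above the bench. Lift the key straight up by at least 30 to clear it.
- bottle: Glass bottle with a blue cap, 70 mm in diameter, 150 mm tall, origin at the centre of its underside. Leave alone.
- jar: Small amber jar with a white cap, 40 mm in diameter, 60 mm tall, origin at the centre of its underside. Leave alone.
- screwdriver: Screwdriver lying on the bench along its x. Leave alone.
Not all that is in view belongs to the job. What is shaped like the key but pink or purple is not meant.

How it is judged:
By the outcome, as a careful person would: the job done as asked, in the order asked, and still so for the second after the job is handed in, with the robot touching nothing.
It also fails if it takes over 72 s, if anything falls off the work surface, if the arm or the gripper's body presses on something with over 40 N, if the wrist force passes 120 N, or if a joint passes its speed limit or range.

### The arm

A 7-joint arm with a two-finger parallel gripper is mounted at the origin on the work surface. World frame = base frame: x ahead of the robot, y to its left, z up, the work surface at z = 0. Lengths are in m, angles in rad, forces in N, time in s.
With the tool pointing down it reaches from about 0.425 to 0.925 m from the base axis. Payload 6.8 kg.
Tool frame: the origin (TCP) lies at the very end of the fingers, on their centre line; the grasp point (between the pads) lies 19 mm behind it; z points along the fingers, y is the line along which they close (so a half turn about z gives the same grasp; the last joint's range is limited). The gripper opens to 85 mm and grips with 20 to 120 N. Pads are 22 mm wide; open, the fingers measure 114 mm over their backs; the gripper's body (76 mm by 85 mm) begins 54 mm behind the grasp point. The pads swing forward as they close: fully open they stand 13 mm farther back than shut.
Start: joints at [-1.21, 0.477, 0.022, 1.555, -0.011, 1.109, -0.083], TCP at [0.305, 0.602, 0.231] pointing down, gripper open.
Joint ranges: [-2.96, 2.96], [-0.34, 2.1], [-1.41, 1.46], [0.24, 2.44], [-1.37, 4.51], [0.17, 1.92], [-2.96, 2.96]. Speed limits (rad/s): [2.39, 2.39, 3.14, 3.14, 3.14, 3.14, 3.14].

### API

Orientations are given as a unit quaternion [w, x, y, z].
In Python, from station import get_obs, read_camera, hand_in gives the robot as it stands.
- The arm moves only by the tool arm_command, never from a script. Its argument "commands" is one flat list of numbers, 7 for each row, row after row: the shift along the tool's x, y, z in m, then the turn, a rotation vector about the tool's x, y, z in degrees, then the opening, from 0 (shut) to 1 (fully open). In form: [tx, ty, tz, rx, ry, rz, fingers, tx, ty, tz, rx, ry, rz, fingers, ...]. A call has 1 to 8 rows; each row is the pose to reach, as a shift and turn from the pose commanded when the call began, along the tool's axes at that moment; what a row does not reach only later rows make up. A row lasts 1/10 s, in which the tool goes at most 50 mm and 8.59 degrees, less where a joint would pass 70% of its speed; a pose out of reach is approached as far as the arm can. A call with a gripper value outside its range is refused whole. The fingers move at their own pace and stop on an object; "force" is the grip in N (left out, the last holds). Time passes only in rows, so rows that repeat a pose let the fingers close. It gives the time, the measured TCP pose, the force, the opening and the grip force at its end, in the units of the state.
- get_obs(): the state, without advancing time (a new reading comes with each control period).
- read_camera(name): name is "side" or "top"; returns a dict with "img" (400x640x3 uint8, red, green, blue), "camera_matrix" (3x3 intrinsics, pixels), "k1" (the pictures are not rectified: a ray, as slopes to the right and down, at radius r is drawn at 1 + k1 r^2 times it, then the intrinsics apply), "pose" (4x4, takes a point from camera to world coordinates). Camera axes: x right, y down, z forward; pixel columns grow to the right and rows downward; lengths in m; the calibration is good to about 2 mm. A picture is of the moment at which its call begins. There is no depth.
- hand_in(): hands the job in; it is judged then, once.
The state is a dict: "t": time; "q": joint angles; "joint_vel": joint speeds; "joint_torque": joint torques, N m; "eef_pos": TCP position; "tool_rot": TCP orientation; "contact_force": force on the tool from outside, world axes, zero at the start; "torque": the same for the moment, N m; "gripper_width": opening from 0.0 (shut) to 1.0 (fully open); "grasp_force": force on a finger pad.
Only numpy, scipy, OpenCV 4.12 (cv2) and the standard library are available. Lean on these libraries where they do the work, as an engineer would, in place of code of your own. Each camera call takes 0.05 s, during which the arm holds its last target. There are 200 camera calls.

## Working session

There is one attempt and no reset: what is moved stays moved. The work goes in short steps, Python scripts to look and compute and a tool call to move; the robot and the scene stay as the last step left them, time stands still between calls to the robot, and variables do not carry over. Pictures are saved under pics/ and viewed, at most 10 in all, crops included, and the job is handed in when it is done.

Besides the shell and the picture viewer there is one more tool, called after "Request:" as name(argument=value, ...) on one line, values as JSON. arm_command: Moves the arm, as the interface text tells. Its arguments: {"type":"object","properties":{"commands":{"type":"array","items":{"type":"number"}},"force":{"type":"number"}},"required":["commands"]}

```bash
mkdir -p pics
cat > h.py <<'E'
import numpy as np, cv2
from station import get_obs, read_camera
def ray(c,u,v):
    p=cv2.undistortPoints(np.array([[[u,v]]],float),c["camera_matrix"],np.array([c["k1"],0,0,0,0.]))[0,0]
    # refine exact: model slopes*(1+k1 r^2)
    R=c["pose"]; d=R[:3,:3]@np.array([p[0],p[1],1]); return R[:3,3],d/np.linalg.norm(d)
def onz(c,u,v,z):
    o,d=ray(c,u,v); return o+d*(z-o[2])/d[2]
def proj(c,P):
    P=np.asarray(P,float).reshape(-1,3);T=np.linalg.inv(c["pose"]);q=P@T[:3,:3].T+T[:3,3];s=q[:,:2]/q[:,2:]
    s=s*(1+c["k1"]*(s**2).sum(1,keepdims=True));K=np.array(c["camera_matrix"]);return s@K[:2,:2].T+K[:2,2]
def tri(r1,r2):
    (a,d),(b,e)=r1,r2
    s=np.linalg.lstsq(np.stack([d,-e],1),b-a,rcond=None)[0];p,q=a+s[0]*d,b+s[1]*e
    return (p+q)/2,np.linalg.norm(p-q)
def save(n,img,crop=None,f=1):
    if crop: x0,y0,x1,y1=crop; img=img[y0:y1,x0:x1]
    cv2.imwrite("pics/"+n,cv2.resize(img[...,::-1],None,fx=f,fy=f,interpolation=cv2.INTER_CUBIC))
E
python3 - <<'E'
from h import *
o=get_obs();print(o)
cs={n:read_camera(n) for n in("side","top")}
import pickle;pickle.dump(cs,open("c0.pkl","wb"))
for n,c in cs.items(): save(n+"0.png",c["img"]);print(n,c["camera_matrix"],c["k1"],c["pose"])
E
```

```text
{'t': 0.0, 'q': array([-1.21010892,  0.47781968,  0.0223552 ,  1.55644843, -0.01150883,
        1.10933304, -0.08310546]), 'joint_vel': array([-0.00010922, -0.00074584, -0.00047135,  0.00048605, -0.00053029,
       -0.00168831, -0.00047735]), 'joint_torque': array([ 7.69035742e-04, -5.96472037e+01,  1.60818145e+00, -2.81189364e+01,
        1.25370894e-02,  9.39666963e-03, -9.69711692e-06]), 'eef_pos': array([0.3047163 , 0.60163058, 0.23031419]), 'tool_rot': array([-1.49630751e-04,  2.32253943e-01,  9.72654729e-01, -9.28078317e-04]), 'contact_force': array([-0.72821299,  0.31796265, -0.3152378 ]), 'torque': array([-0.01039266, -0.0172724 , -0.02538103]), 'grasp_force': 0.0, 'gripper_width': 1.0012651893918825}
side [[508.43793951   0.         331.16972113]
 [  0.         508.43793951 202.62632669]
 [  0.           0.           1.        ]] 0.004839189857433604 [[ 0.93745754 -0.19354879  0.28933064  0.21201866]
 [-0.34798067 -0.49933486  0.79345709 -1.14191355]
 [-0.00909978 -0.8445138  -0.53545647  0.86278564]
 [ 0.          0.          0.          1.        ]]
top [[418.73322757   0.         318.57534292]
 [  0.         418.73322757 200.41240737]
 [  0.           0.           1.        ]] -0.047941232125226316 [[ 1.02955885e-03 -9.82256569e-01  1.87539256e-01  3.68031299e-01]
 [-9.99969284e-01  4.45891098e-04  7.82506402e-03 -2.08885851e-02]
 [-7.76984262e-03 -1.87541552e-01 -9.82225939e-01  1.40791421e+00]
 [ 0.00000000e+00  0.00000000e+00  0.00000000e+00  1.00000000e+00]]
```

View pics/top0.png

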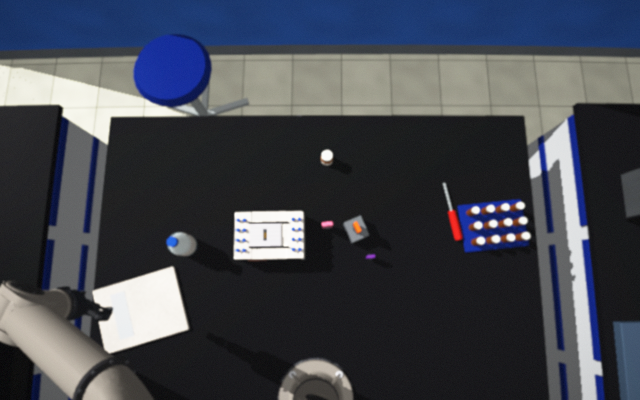

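View pics/side0.png

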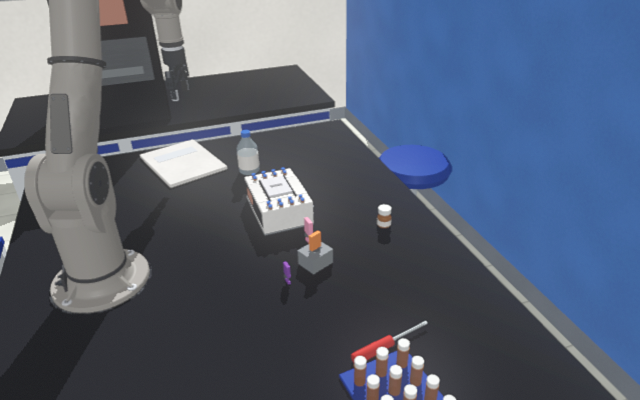

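Candidates: orange at top (357,228) / side (315,241), in the grey stand. Pink is at top (327,224) / side (309,227), and purple at top (370,256) / side (287,271). I choose the orange one and check it in a close crop.

Run:
```python
from h import *
import pickle;cs=pickle.load(open("c0.pkl","rb"))
t=cs["top"]["img"];s=cs["side"]["img"]
a=cv2.resize(t[195:275,225:385],None,fx=5,fy=5,interpolation=cv2.INTER_CUBIC)[:, :800]
save("crop1.png",a)
b=cv2.resize(s[160:280,240:400],None,fx=5,fy=5,interpolation=cv2.INTER_CUBIC)
save("crop2.png",b)
def blob(img,lo,hi,near):
    m=cv2.inRange(cv2.cvtColor(img,cv2.COLOR_RGB2HSV),lo,hi)
    n,l,st,ce=cv2.connectedComponentsWithStats(m)
    i=1+np.argmin(np.linalg.norm(ce[1:]-near,axis=1)+ (st[1:,4]<8)*1000)
    return ce[i],st[i],(l==i).astype(np.uint8)
lo,hi=(5,150,90),(18,255,255)
ct,st,mt=blob(t,lo,hi,(357,228));cside,ss,ms=blob(s,lo,hi,(315,241))
print(ct,st,cside,ss)
print("key",tri(ray(cs["top"],*ct),ray(cs["side"],*cside)))
# module white contour
m=cv2.inRange(cv2.cvtColor(t,cv2.COLOR_RGB2HSV),(0,0,150),(180,60,255))
cn=[c for c in cv2.findContours(m,0,2)[0] if cv2.pointPolygonTest(cv2.convexHull(c),(268.,245.),False)>0]
h=cv2.convexHull(max(cn,key=cv2.contourArea));r=cv2.minAreaRect(h);bx=cv2.boxPoints(r);print(r)
P=np.array([onz(cs["top"],u,v,.085) for u,v in bx]);print(P,P.mean(0),np.linalg.norm(np.roll(P,1,0)-P,axis=1))
```

```text
[356.67272727 227.18181818] [353 222   8  11  55] [314.60447761 241.32089552] [310 233  11  17 134]
key (array([ 0.53442456, -0.1322398 ,  0.07346987]), np.float64(0.0020152490614115757))
((268.0, 235.0), (48.0, 70.0), 90.0)
[[0.58611436 0.26455457 0.085     ]
 [0.58612481 0.03949338 0.085     ]
 [0.43354529 0.0383159  0.085     ]
 [0.43304611 0.25875633 0.085     ]] [0.50970764 0.15028004 0.085     ] [0.15317803 0.22506119 0.15258406 0.22044099]
```

View pics/crop1.png

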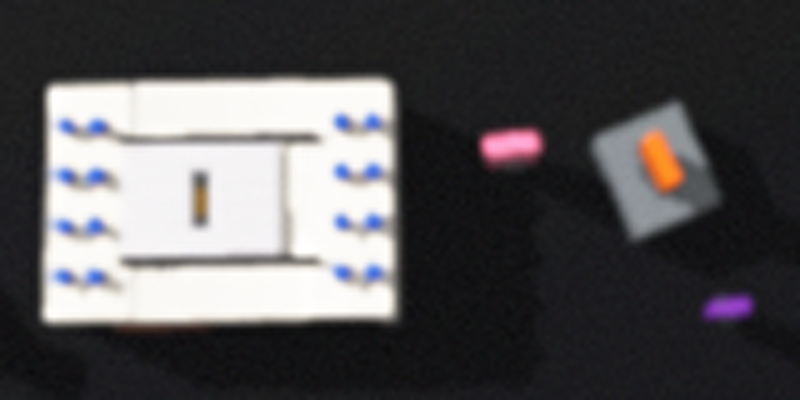

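View pics/crop2.png

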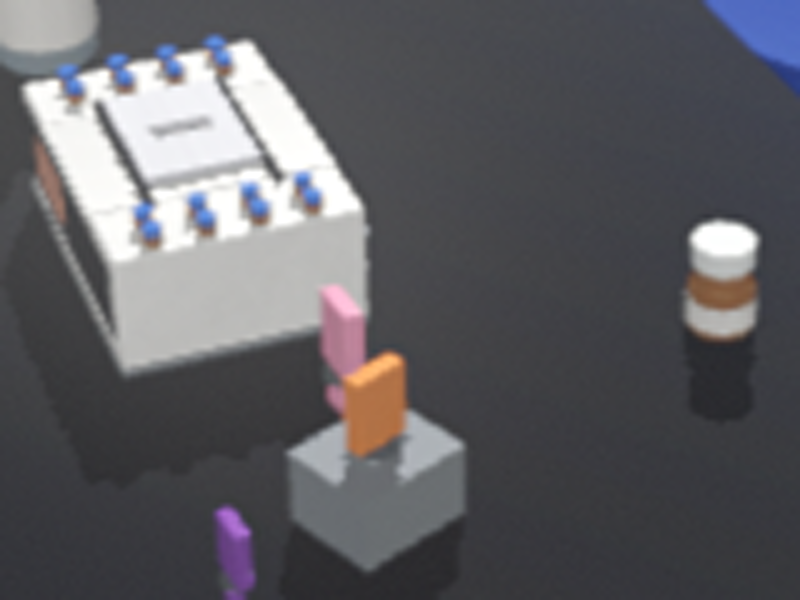

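Crop 1 shows the orange key at top (357,228) in the grey stand, which is rotated about 20–25°. The module's plate is at centre (268,235), with the slot visible at about (265,235). Crop 2 confirms the orange paddle stands in the stand at side (315,241).

Run:
```python
from h import *
import pickle;cs=pickle.load(open("c0.pkl","rb"))
c=cs["top"];t=c["img"];g=t.astype(int)
hsv=cv2.cvtColor(t,cv2.COLOR_RGB2HSV)
def rect(pts,z):
    W=np.array([onz(c,u,v,z)[:2] for u,v in pts],np.float32)*1000
    r=cv2.minAreaRect(cv2.convexHull(W));b=cv2.boxPoints(r);e=b[1]-b[0];e2=b[2]-b[1]
    return r[0],r[1],[np.degrees(np.arctan2(x[1],x[0]))%180 for x in(e,e2)]
# upsampled masks for sub pixel
def up(x0,y0,x1,y1,f=6): 
    return cv2.resize(t[y0:y1,x0:x1],None,fx=f,fy=f,interpolation=cv2.INTER_CUBIC)
def pts(m,x0,y0,f=6):
    n,l,st,ce=cv2.connectedComponentsWithStats(m);i=1+st[1:,4].argmax();v,u=np.nonzero(l==i)
    return np.stack([(u+.5)/f-.5+x0,(v+.5)/f-.5+y0],1)
def hull(p): return cv2.convexHull(p.astype(np.float32))[:,0]
a=up(335,205,380,250)
h=cv2.cvtColor(a,cv2.COLOR_RGB2HSV)
m=cv2.inRange(a,(75,75,75),(255,255,255))|cv2.inRange(h,(3,120,120),(20,255,255))
print("stand",rect(hull(pts(m,335,205)),.045))
print("key top",rect(hull(pts(cv2.inRange(h,(3,120,150),(20,255,255)),335,205)),.096))
a=up(225,200,315,270);gr=cv2.cvtColor(a,cv2.COLOR_RGB2GRAY)
print("module",rect(hull(pts(cv2.inRange(gr,120,255),225,200)),.085))
a=up(258,225,273,245);gr=cv2.cvtColor(a,cv2.COLOR_RGB2GRAY)
p=pts(cv2.inRange(gr,0,150),258,225);print("slot",p.mean(0),rect(hull(p),.085),onz(c,*p.mean(0),.083))
# module long edges by line fit: dark guides
gr=cv2.cvtColor(t,cv2.COLOR_RGB2GRAY).astype(float)
for lo,hi,s in((205,216,1),(254,268,-1)):
    P=[]
    for u in range(240,298):
        col=gr[lo:hi,u]; k=np.nonzero(np.diff(np.sign(col-125)))[0]
        if len(k): k=k[0];P.append(onz(c,u,lo+k+(125-col[k])/(col[k+1]-col[k]),.085)[:2])
    P=np.array(P);f=np.polyfit(P[:,1],P[:,0],1);print("edge slope dx/dy deg",np.degrees(np.arctan(f[0])),np.polyval(f,.15))
o=get_obs()
from scipy.spatial.transform import Rotation as R
print(R.from_quat(o["tool_rot"][[1,2,3,0]]).as_matrix().round(3))
```

```text
stand ((534.3995361328125, -131.4104766845703), (74.2449722290039, 66.59903717041016), [np.float32(112.70109), np.float32(22.701067)])
key top ((533.3755493164062, -130.42611694335938), (36.84400177001953, 20.175485610961914), [np.float32(117.83794), np.float32(27.83794)])
module ((510.665283203125, 148.77264404296875), (155.61741638183594, 224.67648315429688), [np.float32(91.02946), np.float32(1.029458)])
slot [264.57357626 234.2926125 ] ((510.86334228515625, 161.19131469726562), (32.94791030883789, 7.968208312988281), [np.float32(91.361084), np.float32(1.3608845)]) [0.51142715 0.1612322  0.083     ]
edge slope dx/dy deg -0.8767740354329745 0.5878604106306479
edge slope dx/dy deg -1.1665933138512865 0.4334733634158139
[[-0.892  0.452 -0.001]
 [ 0.452  0.892 -0.002]
 [-0.    -0.002 -1.   ]]
```

```bash
cat >> h.py <<'E'
from scipy.spatial.transform import Rotation as R
def go(p,yaw,o=None):
    "shift (tool axes, mm) and rotvec (deg) from the measured pose to TCP p, tool down, tool x at yaw"
    o=o or get_obs();A=R.from_quat(o["tool_rot"][[1,2,3,0]])
    a=np.radians(yaw);B=R.from_matrix(np.array([[np.cos(a),np.sin(a),0],[np.sin(a),-np.cos(a),0],[0,0,-1]]))
    print("t",o["t"].__round__(2) if 0 else o["t"],"pos",o["eef_pos"].round(4),"F",o["contact_force"].round(1))
    print("shift mm",(A.inv().apply(np.array(p)-o["eef_pos"])*1000).round(1),"rot",(A.inv()*B).as_rotvec(degrees=True).round(2))
E
python3 -c "
from h import *
go([.534,-.1312,.15],22.7)"
```

```text
t 0.1 pos [0.3047 0.6017 0.2304] F [ 0.2 -0.9  0. ]
shift mm [-535.6 -550.1   81.4] rot [-4.0000e-02  1.1000e-01  1.3044e+02]
```

Request:
arm_command(commands=[-0.536,-0.55,0.04,0,0,130.4,0.5,-0.536,-0.55,0.04,0,0,130.4,0.5,-0.536,-0.55,0.04,0,0,130.4,0.5,-0.536,-0.55,0.04,0,0,130.4,0.5,-0.536,-0.55,0.04,0,0,130.4,0.5,-0.536,-0.55,0.04,0,0,130.4,0.5,-0.536,-0.55,0.04,0,0,130.4,0.5,-0.536,-0.55,0.04,0,0,130.4,0.5])

```text
t: 0.9
eef_pos: [0.4244, 0.2189, 0.2103]
tool_rot: [-0.0, 0.743, 0.669, -0.0]
contact_force: [0.6, 0.3, -1.1]
gripper_width: 0.497
grasp_force: 0.0
```

```bash
python3 -c "
from h import *
go([.534,-.1312,.15],22.7)"
```

```text
t 0.9 pos [0.4244 0.2189 0.2103] F [ 0.6  0.3 -1.1]
shift mm [-336.9  145.3   60.2] rot [-1.000e-02 -0.000e+00  6.134e+01]
```

Request:
arm_command(commands=[-0.337,0.145,0.06,0,0,61.3,0.5,-0.337,0.145,0.06,0,0,61.3,0.5,-0.337,0.145,0.06,0,0,61.3,0.5,-0.337,0.145,0.06,0,0,61.3,0.5,-0.337,0.145,0.06,0,0,61.3,0.5,-0.337,0.145,0.06,0,0,61.3,0.5,-0.337,0.145,0.06,0,0,61.3,0.5,-0.337,0.145,0.06,0,0,61.3,0.5])

```text
t: 1.7
eef_pos: [0.5357, -0.1336, 0.15]
tool_rot: [0.001, 0.981, 0.196, -0.0]
contact_force: [-0.0, -0.5, -0.1]
gripper_width: 0.499
grasp_force: 0.0
```

Request:
arm_command(commands=[0,0,0,0,0,0,0.5,0,0,0,0,0,0,0.5])

```text
t: 1.9
eef_pos: [0.5353, -0.1284, 0.15]
tool_rot: [-0.0, 0.98, 0.2, -0.001]
contact_force: [0.1, 0.4, 0.1]
gripper_width: 0.501
grasp_force: 0.0
```

Run:
```python
from h import *
go([.534,-.1312,.059],22.7)
c=read_camera("side");save("side1.png",c["img"],(255,170,375,290),5)
print(get_obs()["q"].round(2))
```

```text
t 1.9 pos [ 0.5353 -0.1284  0.15  ] F [0.1 0.4 0.1]
shift mm [-2.2  2.1 91. ] rot [-0.04  0.06  0.37]
[-0.41  0.44  0.68  1.97 -0.36  0.86 -0.7 ]
```

View pics/side1.png

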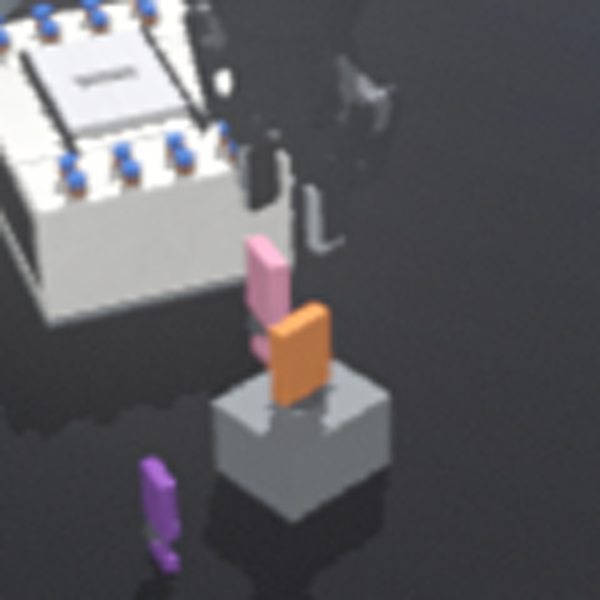

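The open fingers are at crop (265,180) and (320,215), straddling the orange paddle at (300,350) from above. Next I descend and grip.

Request:
arm_command(commands=[-0.002,0.002,0.02,0,0,0,0.5,-0.002,0.002,0.05,0,0,0,0.5,-0.002,0.002,0.08,0,0,0,0.5,-0.002,0.002,0.091,0,0,0,0.5,-0.002,0.002,0.091,0,0,0,0.5,-0.002,0.002,0.091,0,0,0,0.12,-0.002,0.002,0.091,0,0,0,0,-0.002,0.002,0.091,0,0,0,0], force=60)

```text
t: 2.75
eef_pos: [0.5358, -0.1311, 0.061]
tool_rot: [0.0, 0.98, 0.2, 0.001]
contact_force: [-0.7, 1.1, 5.2]
gripper_width: 0.134
grasp_force: 58.5
```

Request:
arm_command(commands=[0,0,0,0,0,0,0,0,0,0,0,0,0,0])

```text
t: 2.95
eef_pos: [0.5358, -0.1311, 0.0609]
tool_rot: [-0.0, 0.98, 0.2, 0.001]
contact_force: [-0.1, 1.4, 7.0]
gripper_width: 0.133
grasp_force: 58.7
```

Request:
arm_command(commands=[0,0,-0.015,0,0,0,0,0,0,-0.04,0,0,0,0,0,0,-0.08,0,0,0,0,0,0,-0.1,0,0,0,0,0,0,-0.1,0,0,0,0])

```text
t: 3.45
eef_pos: [0.5366, -0.132, 0.1633]
tool_rot: [0.001, 0.98, 0.2, 0.003]
contact_force: [0.6, -0.5, -1.5]
gripper_width: 0.133
grasp_force: 58.8
```

Run:
```python
from h import *
# target: above module, key x along module x (yaw 1)
go([.5107,.161,.165],1.0)
c=read_camera("side");save("side2.png",c["img"],(255,150,375,270),5)
print(get_obs()["contact_force"],get_obs()["grasp_force"])
```

```text
t 3.45 pos [ 0.5366 -0.132   0.1633] F [ 0.6 -0.5 -1.5]
shift mm [  90.9 -279.7   -1.9] rot [ 0.09 -0.36 22.05]
[-0.52691322  0.29656681 -1.03316806] 58.838642835617065
```

View pics/side2.png

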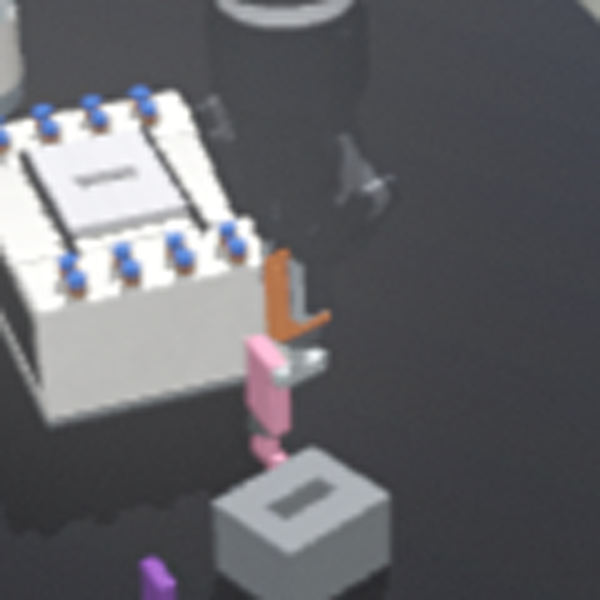

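Key held upright: the orange paddle is at crop (290,290), the steel T-head at (305,360), and the stand is empty. Next I carry it above the slot.

Request:
arm_command(commands=[0.091,-0.28,0,0,-0.3,22,0,0.091,-0.28,0,0,-0.3,22,0,0.091,-0.28,0,0,-0.3,22,0,0.091,-0.28,0,0,-0.3,22,0,0.091,-0.28,0,0,-0.3,22,0,0.091,-0.28,0,0,-0.3,22,0,0.091,-0.28,0,0,-0.3,22,0,0.091,-0.28,0,0,-0.3,22,0])

```text
t: 4.3
eef_pos: [0.5075, 0.1632, 0.1585]
tool_rot: [0.001, 1.0, 0.011, -0.003]
contact_force: [-0.3, -0.4, -1.5]
gripper_width: 0.131
grasp_force: 59.0
```

Request:
arm_command(commands=[0,0,0,0,0,0,0,0,0,0,0,0,0,0])

```text
t: 4.5
eef_pos: [0.5086, 0.1602, 0.1593]
tool_rot: [0.001, 1.0, 0.008, -0.003]
contact_force: [0.1, -0.3, -2.0]
gripper_width: 0.132
grasp_force: 59.0
```

Run:
```python
from h import *
c=read_camera("side");save("side3.png",c["img"],(235,120,335,220),6)
go([.5112,.161,.131],1.0);print(get_obs()["q"].round(2))
print(proj(c,[get_obs()["eef_pos"],get_obs()["eef_pos"]-[0,0,.04]]))
```

```text
t 4.55 pos [0.5087 0.1603 0.1594] F [-0.8  0.4 -0.7]
shift mm [ 2.7 -0.7 28.4] rot [ 0.08  0.31 -0.08]
[-1.03  0.42  0.78  2.   -0.39  0.88 -1.6 ]
[[273.8396382  163.99856678]
 [274.77191735 175.86612943]]
```

View pics/side3.png

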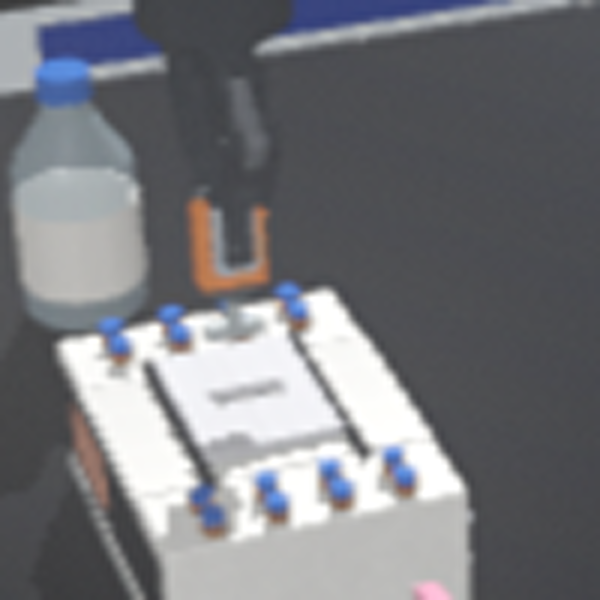

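The T-head is at crop (236,328), above and behind the plate. The slot is at crop (247,391), which is side pixel (276.2,185.2). The paddle sits 1–2 mm towards -x in the grip.

Request:
arm_command(commands=[0.004,-0.001,0.01,0,0.3,0,0,0.004,-0.001,0.02,0,0.3,0,0,0.004,-0.001,0.028,0,0.3,0,0,0.004,-0.001,0.028,0,0.3,0,0])

```text
t: 4.95
eef_pos: [0.5114, 0.1626, 0.1298]
tool_rot: [0.001, 1.0, 0.009, -0.001]
contact_force: [0.2, 0.8, -2.1]
gripper_width: 0.129
grasp_force: 59.0
```

Run:
```python
from h import *
import pickle;cs=pickle.load(open("c0.pkl","rb"));c0=cs["side"]
f=8;x0,y0=262,176
a=cv2.cvtColor(cv2.resize(c0["img"][y0:y0+18,x0:x0+28],None,fx=f,fy=f,interpolation=cv2.INTER_CUBIC),cv2.COLOR_RGB2GRAY)
n,l,st,ce=cv2.connectedComponentsWithStats(cv2.inRange(a,0,165));print(st,ce)
for i in range(1,n):
    u,v=(ce[i]+.5)/f-.5+[x0,y0];print(i,u,v,onz(c0,u,v,.0835))
c=read_camera("side");save("side4.png",c["img"],(245,140,315,210),8)
go([.5127,.161,.131],1.0);
print(proj(c,[get_obs()["eef_pos"]-[0,0,.04],[.5112,.161,.085]]))
```

```text
[[    0     0   224   144 28958]
 [    5     0    34    22   654]
 [   94     0    21     7   112]
 [  171     0    53    85  1021]
 [    0    68    44    76  1467]
 [  127    72     8     4    22]
 [   79    81     8     4    22]] [[115.21683127  72.25882312]
 [ 21.85779817   9.54434251]
 [103.49107143   2.27678571]
 [198.96474045  39.05386876]
 [ 17.98023177 111.82140423]
 [130.77272727  73.18181818]
 [ 82.36363636  82.27272727]]
1 264.2947247706422 176.75554281345566 [0.49100779 0.2295546  0.0835    ]
2 274.49888392857144 175.84709821428572 [0.52223137 0.22358412 0.0835    ]
3 286.4330925563173 180.44423359451517 [0.54904195 0.18220746 0.0835    ]
4 263.8100289706885 189.540175528289 [0.47069487 0.15417523 0.0835    ]
5 277.90909090909093 184.71022727272728 [0.51764328 0.16655658 0.0835    ]
6 271.85795454545456 185.8465909090909 [0.49874197 0.16661318 0.0835    ]
t 5.0 pos [0.5119 0.1627 0.1305] F [-0.1 -0.3 -1.2]
shift mm [ 0.8  1.7 -0.5] rot [0.12 0.09 0.07]
[[276.24175148 183.65298582]
 [276.30046819 185.53915781]]
```

View pics/side4.png

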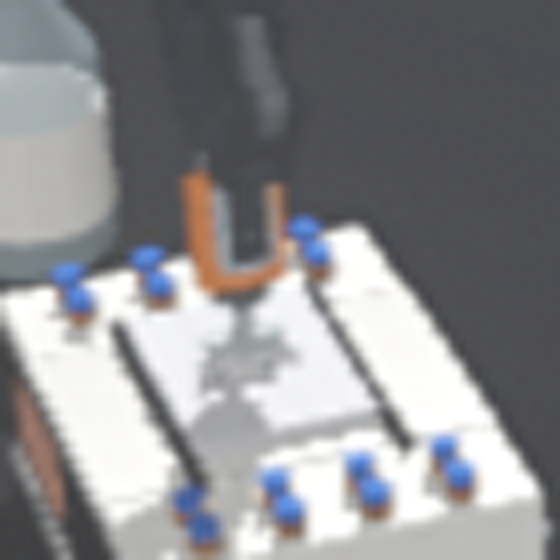

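The head hovers over the plate at crop (245,355), right by the slot. Next I touch down gently.

Request:
arm_command(commands=[0.001,0,0.002,0,0,0,0,0.001,0,0.004,0,0,0,0,0.001,0,0.006,0,0,0,0,0.001,0,0.007,0,0,0,0,0.001,0,0.008,0,0,0,0,0.001,0,0.008,0,0,0,0])

```text
t: 5.6
eef_pos: [0.5135, 0.163, 0.1234]
tool_rot: [0.001, 1.0, 0.009, 0.0]
contact_force: [-0.5, -0.1, -1.4]
gripper_width: 0.132
grasp_force: 59.1
```

Request:
arm_command(commands=[0,0,0.001,0,0,0,0,0,0,0.002,0,0,0,0,0,0,0.003,0,0,0,0,0,0,0.003,0,0,0,0])

```text
t: 6.0
eef_pos: [0.5134, 0.163, 0.1203]
tool_rot: [0.001, 1.0, 0.009, -0.0]
contact_force: [-0.6, -1.2, -2.2]
gripper_width: 0.132
grasp_force: 59.0
```

Request:
arm_command(commands=[0,0,0.001,0,0,0,0,0,0,0.002,0,0,0,0,0,0,0.003,0,0,0,0,0,0,0.003,0,0,0,0])

```text
t: 6.4
eef_pos: [0.5135, 0.163, 0.1173]
tool_rot: [0.001, 1.0, 0.009, 0.0]
contact_force: [0.8, -1.2, -1.6]
gripper_width: 0.13
grasp_force: 58.9
```

Request:
arm_command(commands=[0,0,0.001,0,0,0,0,0,0,0.002,0,0,0,0,0,0,0.003,0,0,0,0,0,0,0.005,0,0,0,0,0,0,0.006,0,0,0,0,0,0,0.006,0,0,0,0])

```text
t: 7.0
eef_pos: [0.5136, 0.163, 0.1115]
tool_rot: [0.001, 1.0, 0.009, 0.0]
contact_force: [0.1, -2.3, 1.6]
gripper_width: 0.133
grasp_force: 59.6
```

Request:
arm_command(commands=[0,0,0.002,0,0,0,0,0,0,0.004,0,0,0,0,0,0,0.006,0,0,0,0,0,0,0.008,0,0,0,0,0,0,0.009,0,0,0,0,0,0,0.009,0,0,0,0])

```text
t: 7.6
eef_pos: [0.5137, 0.1631, 0.1027]
tool_rot: [0.0, 1.0, 0.009, 0.0]
contact_force: [-1.8, -2.7, 6.7]
gripper_width: 0.136
grasp_force: 60.4
```

Request:
arm_command(commands=[0,0,0.001,0,0,0,0,0,0,0.002,0,0,0,0,0,0,0.002,0,0,0,0])

```text
t: 7.9
eef_pos: [0.5137, 0.163, 0.101]
tool_rot: [0.0, 1.0, 0.009, 0.0]
contact_force: [-3.4, -2.4, 9.4]
gripper_width: 0.135
grasp_force: 60.9
```

Request:
arm_command(commands=[0,0,0.0005,0,0,0,0,0,0,0.001,0,0,0,0,0,0,0.001,0,0,0,0])

```text
t: 8.2
eef_pos: [0.5138, 0.163, 0.1008]
tool_rot: [-0.0, 1.0, 0.009, 0.0]
contact_force: [-6.3, -4.7, 20.2]
gripper_width: 0.13
grasp_force: 62.6
```

Request:
arm_command(commands=[0,0,-0.0025,0,0,0,0,0,0,-0.0025,0,0,0,0,-0.0001,-0.0003,-0.0025,0,0,-8,0,-0.0003,-0.0006,-0.0025,0,0,-16,0,-0.0004,-0.0007,-0.0025,0,0,-24,0,-0.0004,-0.0007,-0.0025,0,0,-24,0])

```text
t: 8.8
eef_pos: [0.5146, 0.1636, 0.1029]
tool_rot: [0.0, 0.976, 0.219, 0.001]
contact_force: [1.6, -4.2, 9.1]
gripper_width: 0.132
grasp_force: 60.5
```

Request:
arm_command(commands=[-0.0002,-0.0002,0,0,0,-8,0,-0.0004,-0.0004,0,0,0,-16,0,-0.0006,-0.0006,0,0,0,-24,0,-0.0008,-0.0008,0,0,0,-32,0,-0.001,-0.001,0,0,0,-40,0,-0.001,-0.001,0,0,0,-40,0])

```text
t: 9.4
eef_pos: [0.514, 0.164, 0.1032]
tool_rot: [0.001, 0.842, 0.539, 0.002]
contact_force: [1.8, -4.5, 9.2]
gripper_width: 0.135
grasp_force: 60.5
```

Request:
arm_command(commands=[0,0,0,0,0,-8,0,0,0,0,0,0,-16,0,0,0,0,0,0,-24,0,0,0,0,0,0,-25.7,0,0,0,0,0,0,-25.7,0])

```text
t: 9.9
eef_pos: [0.5139, 0.1641, 0.1031]
tool_rot: [0.001, 0.702, 0.712, 0.002]
contact_force: [2.5, -3.7, 7.7]
gripper_width: 0.132
grasp_force: 60.5
```

```bash
python3 -c "
from h import *
go([.514,.164,.110],91);print(get_obs()['torque'])"
```

```text
t 9.9 pos [0.5139 0.1641 0.1031] F [ 2.5 -3.7  7.7]
shift mm [-0.1  0.2 -6.9] rot [ 0.23 -0.01 -0.23]
[-1.0202269  -0.44060878 -0.06272554]
```

Request:
arm_command(commands=[0,0,-0.002,0,0,0,0,0,0,-0.004,0,0,0,0,0,0,-0.006,0,0,0,0,0,0,-0.008,0,0,0,0,0,0,-0.008,0,0,0,0])

```text
t: 10.4
eef_pos: [0.5125, 0.1641, 0.1105]
tool_rot: [0.001, 0.702, 0.712, 0.0]
contact_force: [2.8, -3.2, 5.2]
gripper_width: 0.134
grasp_force: 60.1
```

Request:
arm_command(commands=[0,0,-0.001,0,0,0,0,0,0,-0.002,0,0,0,0,0,0,-0.002,0,0,0,0])

```text
t: 10.7
eef_pos: [0.512, 0.1641, 0.1111]
tool_rot: [0.001, 0.702, 0.712, -0.0]
contact_force: [5.7, -2.5, -6.7]
gripper_width: 0.134
grasp_force: 59.8
```

Latched: the key stops rising at TCP z 0.111, with the force reversing. Next I relieve the load and release.

Request:
arm_command(commands=[0,0.001,0.001,0,0,0,0,0,0.001,0.001,0,0,0,0.1,0,0.001,0.001,0,0,0,0.25,0,0.001,0.001,0,0,0,0.4,0,0.001,0.001,0,0,0,0.4,0,0.001,0.001,0,0,0,0.4], force=20)

```text
t: 11.3
eef_pos: [0.5123, 0.1648, 0.1108]
tool_rot: [0.0, 0.702, 0.712, -0.0]
contact_force: [0.6, -0.8, -0.5]
gripper_width: 0.401
grasp_force: 0.0
```

Request:
arm_command(commands=[0,0,-0.02,0,0,0,0.4,0,0,-0.05,0,0,0,0.4,0,0,-0.1,0,0,0,0.4,-0.05,0,-0.13,0,0,0,0.4,-0.1,0,-0.15,0,0,0,0.4,-0.15,0,-0.15,0,0,0,0.4,-0.2,0,-0.15,0,0,0,0.4,-0.2,0,-0.15,0,0,0,0.4])

```text
t: 12.1
eef_pos: [0.5148, -0.042, 0.262]
tool_rot: [0.001, 0.705, 0.709, -0.0]
contact_force: [-0.8, -0.5, -0.3]
gripper_width: 0.402
grasp_force: 0.0
```

Run:
```python
from h import *
a=read_camera("side")["img"][120:240,235:335];b=read_camera("top")["img"][185:305,220:320]
save("end.png",np.hstack([a,b]),None,4);o=get_obs();print(o["t"],o["eef_pos"],o["contact_force"])
```

```text
12.2 [ 0.51512733 -0.03770721  0.26132073] [ 0.80317133  0.07657736 -0.20947878]
```

View pics/end.png

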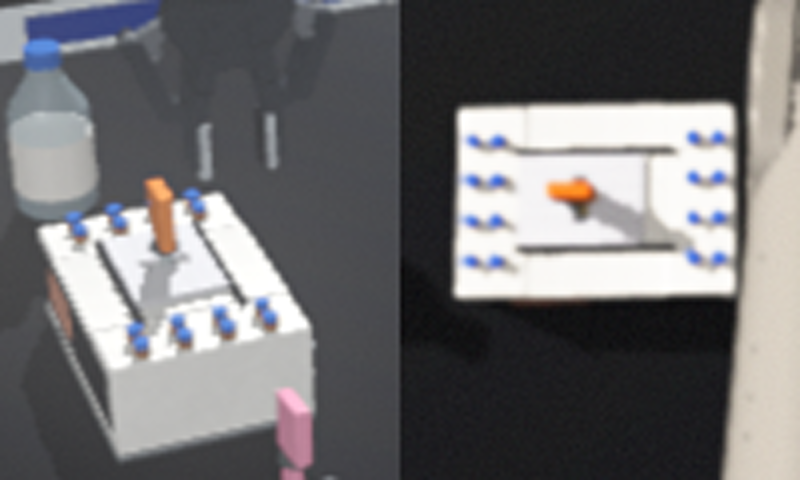

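The key stands upright and crosswise in the plate: left view at (162,215), right view at (572,190), with the paddle along module y. The gripper is clear of it. Handing in.

```bash
python3 -c "
from station import hand_in
print(hand_in())"
```

```text
the job is handed in; nothing more can be done
None
```

The orange T-key is latched crosswise under the slide plate and standing free. The job was handed in at about 12 s, with the highest force reading about 20 N; the hand-in returned no verdict.

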